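# Zero the feed selector and click it forward to five

## Robot

A 6-joint arm with a two-finger parallel gripper is mounted at the origin on a cart in front of the work surface, level with it; the furniture and walls round the work are solid. World frame = base frame: x ahead of the robot, y to its left, z up, the work surface at z = 0. Lengths are in m, angles in rad, forces in N, time in s.
With the tool pointing down it reaches from about 0.3 to 0.875 m from the base axis. Payload 6.4 kg.
Tool frame: the origin (TCP) lies on the centre line of the jaws, within the pads' length; the fingertips stand 22 mm ahead of it and the grasp point (between the pads) lies 3 mm ahead of it; z points along the fingers, y is the line along which they close (so a half turn about z gives the same grasp; the last joint's range is limited). The gripper opens to 88 mm and grips with 3 to 60 N. Pads are 18 mm wide; open, the fingers measure 123 mm over their backs; the gripper's body (75 mm by 187 mm) begins 45 mm behind the grasp point.
Start: joints at [-1.527, 0.181, 1.607, -0, 1.354, -0.206], TCP at [0.142, -0.557, 0.261] pointing down, gripper open.
Joint ranges: [-2.99, 2.99], [-0.89, 2.07], [0.3, 2.58], [-1.14, 4.28], [0, 2.63], [-3.12, 3.12]. Speed limits (rad/s): [2.57, 2.57, 3.01, 3.14, 3.14, 3.14].

## Interface

Orientations are given as a rotation vector (axis times angle).
In Python, from workcell import status, vision, sign_off gives the robot as it stands. The module is installed in compiled form; this text tells all that it offers.
- The arm moves only by the shell command python3 -m pendant 'ROWS'. ROWS is JSON, a list of rows, each a list of 7 numbers: the shift along the tool's x, y, z in mm, then the turn, a rotation vector about the tool's x, y, z in degrees, then the opening, from 0 (shut) to 1 (fully open). A call has 1 to 12 rows; each row shifts and turns the commanded pose from where the row before left it, along the tool's axes as they then stand; what a row does not reach is not made up. A row lasts 1/10 s, in which the tool goes at most 50 mm and 8.59 degrees, less where a joint would pass 70% of its speed; a pose out of reach is approached as far as the arm can. A call is refused whole if a number of a shift passes 50 or a number of a turn 8.59, either way. A call with a gripper value outside its range is refused whole. The fingers move at their own pace and stop on an object; the grip force is fixed at half the most. Time passes only in rows, so rows that do not move let the fingers close. It gives the time, the measured TCP pose, the force, the opening and the grip force at its end, in the units of the state.
- status.observe(): the state, without advancing time (a new reading comes with each control period).
- vision.camera(name): name is "side" or "top" or "wrist"; returns a dict with "image" (420x560x3 uint8, blue, green, red), "camera_matrix" (3x3 intrinsics, pixels), "rvec" (rotation vector, rad) and "tvec" (3), from world to camera coordinates, as OpenCV has them. Camera axes: x right, y down, z forward; pixel columns grow to the right and rows downward; lengths in m; the calibration is good to about 2 mm. A picture is of the moment at which its call begins. There is no depth.
- sign_off(): hands the job in; it is judged then, once.
Trained networks look in the newest picture that a camera, given by its name, has taken for a name from the list of things; names that differ only in an ending like _2 or _b are one class to them, and where a whole thing is asked for, a point or a joint stands for the part that bears it (a point fixed in the world has none). Each returns a list of dicts, best first, with "conf" (0 to 1); they miss things now and then, are a little off and sometimes report something else, mostly with a low value. They report only what shows in the picture. A call takes as long as a camera call.
- vision.look_for(camera, name): "location" ([column, row] in pixels, amid what is visible of it).
- vision.trace(camera, name): "pixels" (420x560 bool, what is visible of it) and "location" ([column, row] in pixels, amid what is visible of it).
- vision.mark_of(camera, name): "location" ([column, row] in pixels: a listed point, or the origin of a listed thing).
The state is a dict: "time_s": time; "joint_positions": joint angles; "dq": joint speeds; "joint_efforts": joint torques, N m; "position": TCP position; "tcp_rot": TCP orientation; "wrist_force": force on the tool from outside, world axes, zero at the start; "torque": the same for the moment, N m; "grip_width": finger opening in m; "gripper_force": force on a finger pad.
Only numpy, scipy, OpenCV 4.12 (cv2) and the standard library are available. Lean on these libraries where they do the work, as an engineer would, in place of code of your own. Each camera call takes 0.05 s, during which the arm holds its last target. There are 200 camera calls.

## Task

Set the feed selector to five: turn its orange-handled lever back anticlockwise past click zero until it meets the screw of the red zero stop, and keep it pressed there for about a second with a light push on the handle (about 12 N; do not force the stop), then turn it forward clockwise exactly five clicks from zero without overrunning and let go of it settled in that click. Then press the green set button gently all the way in and let it come back out, and leave the loose things around the box where they are.

Things in the scene. Friction and masses are not known exactly. Their poses are not given: they have to be found in the camera images.
- selector: Green fixed control box with a dark face plate, 220 mm (its x) by 190 mm (its y), top face 41 mm above the bench; origin at the centre of its underside, z up. Dial axis at x = +20 mm, y = 0 of its frame, set button at x = -75 mm, y = 0. Nothing on it but the handle is taller than 72 mm.
- dial_axis (a point): Point on the dial's vertical axis, 85 mm above the bench. A sprung ball inside pulls the dial into the nearest click: at the handle it takes about 6 N to leave a click, falling to nothing half way to the next click, into which the dial then snaps by itself.
- dial (a joint): Angle of the dial in rad, growing clockwise seen from above (forward). Click k lies at k x 0.349 (20 degrees apart), from 0 at click 0 to 2.79 at click 8. At click 0 the handle stands 80 degrees anticlockwise of the selector's +x axis, seen from above. Let go at the stop, the dial springs back to click 0.
- handle (a point): Middle of the upright orange handle, a smooth cylinder 18 mm across reaching from 61 to 105 mm above the bench; the point is at 85 mm height, 60 mm from the dial axis, at the end of a flat steel lever 18 mm wide. It spins freely on its pin like a crank handle, so it can be pinched from above and led round without turning the wrist, or pushed from the side.
- zero_stop: Red fixed stop block, 16 x 10 mm, top 62 mm above the bench, with a steel screw that the lever's side meets 45 mm from the dial axis; origin under the block. The screw is set differently each time and is not measured: the lever meets it somewhere from -0.03 to -0.13 rad. It is hard and must bear 5 to 17 N: about 10 to 14 N of push at the handle.
- set_button (a joint): Travel of the green set button in m: 0 out, 0.006 fully in, sprung, about 6 N fully in; then it meets a hard bottom.
- set_button_top (a point): Centre of the top of the green set button (26 mm across), which moves straight down when pressed.
- grease_tin: Loose orange tin, 67 mm across, 60 mm tall, origin at its underside; a bystander.
- spanner_13: Loose spanner lying flat, 167 mm long, 10 mm thick, origin at the centre of its underside; a bystander.
- bolt_m16: Loose bolt standing on its head, 27 mm across, 61 mm tall, origin at its underside; a bystander.
- nut_m24: Loose hexagon nut lying flat, 41 mm across, 19 mm tall, origin at its underside; a bystander.
- mark_five (a point): Middle of the yellow fifth mark, on the box's top 78 mm from the dial axis. Nine marks stand round the dial, one a click: zero red, the fifth yellow, both long; the rest white and short. A white tip at the outer end of the lever points at them.

How it is judged:
On the way, in this order (a step that is already met when the one before it is completed fails the run):
1. the lever is held against the zero stop with a load of at least 5 N on it (contact force between dial and zero_stop above 5 N), for 0.5 s.
2. the dial stands at click five, settled and let go (value of joint dial between 1.64 and 1.85 rad and contact force between the fingers and dial below 0.1 N), for 0.2 s.
3. the set button is pressed fully in (value of joint set_button above 0.0045 m), for 0.1 s.
At the end, for the whole second after the job is handed in: The dial rests at click five (1.64 to 1.85 rad) with the handle let go, and the set button is back out (less than 2 mm in) (value of joint dial between 1.64 and 1.85 rad and value of joint set_button below 0.002 m); the robot touches nothing.
It fails at once if the zero stop is forced: the lever loads it with more than 17 N (contact force between dial and zero_stop above 17 N).
It fails at once if the dial is overrun towards click six (past 1.95 rad) (value of joint dial above 1.95 rad).
It fails at once if the set button is pressed (more than 3 mm) before the dial stands at click five (value of joint set_button above 0.003 m and (value of joint dial below 1.64 rad or value of joint dial above 1.85 rad)).
It fails at once if the set button is pressed with more than 30 N (contact force between the fingers and set_button above 30 N).
It fails at once if a bystander is moved by more than 20 mm (distance of any of grease_tin, spanner_13, bolt_m16, nut_m24 from where it was at the start of the episode above 0.02 m).
It also fails if it takes over 72 s, if anything falls off the work surface, if the arm or the gripper's body presses on something with over 40 N, if the wrist force passes 120 N, or if a joint passes its speed limit or range.

## Working session

There is one attempt and no reset: what is moved stays moved. The work goes in short steps, Python scripts to look and compute and a shell command to move; the robot and the scene stay as the last step left them, time stands still between calls to the robot, and variables do not carry over. Pictures are saved under pics/ and viewed, at most 10 in all, crops included, and the job is handed in when it is done.

```bash
mkdir -p pics; cat > h.py <<'E'
import numpy as np, cv2
from workcell import status, vision
def ray(c,uv):
    K=c["camera_matrix"];R=cv2.Rodrigues(np.array(c["rvec"],float))[0];t=np.array(c["tvec"],float).ravel()
    o=-R.T@t; d=R.T@np.linalg.solve(K,[uv[0],uv[1],1.]); return o,d
def atz(c,uv,z):
    o,d=ray(c,uv); return o+d*(z-o[2])/d[2]
def proj(c,p):
    return cv2.projectPoints(np.array([p],float),np.array(c["rvec"],float),np.array(c["tvec"],float),np.array(c["camera_matrix"]),None)[0].ravel()
E
python3 - <<'E'
from h import *
Z=dict(selector=0,dial_axis=.085,handle=.085,zero_stop=0,set_button_top=None,mark_five=.041,grease_tin=0,spanner_13=0,bolt_m16=0,nut_m24=0)
for cam in("top","side"):
    c=vision.camera(cam); cv2.imwrite(f"pics/{cam}0.png",c["image"])
    for n,z in Z.items():
        r=vision.mark_of(cam,n)
        if r: print(cam,n,round(r[0]["conf"],2),np.round(r[0]["location"]),np.round(atz(c,r[0]["location"],.05 if z is None else z),4))
s=status.observe();print(s["position"],s["tcp_rot"],s["time_s"],s["wrist_force"])
E
```

```text
top selector 0.94 [311. 229.] [ 0.5106 -0.2045  0.    ]
top dial_axis 0.87 [309. 208.] [ 0.5343 -0.2013  0.085 ]
top zero_stop 0.59 [282. 233.] [ 0.5042 -0.1542  0.    ]
top set_button_top 0.5 [319. 269.] [ 0.4397 -0.2139  0.05  ]
top mark_five 0.82 [312. 168.] [ 0.607  -0.2087  0.041 ]
top grease_tin 0.66 [413. 188.] [ 0.5758 -0.3819  0.    ]
top spanner_13 0.91 [233. 252.] [ 0.4756 -0.0689  0.    ]
top bolt_m16 0.61 [275. 141.] [ 0.6676 -0.1471  0.    ]
top nut_m24 0.66 [332. 316.] [ 0.3627 -0.2351  0.    ]
side selector 0.56 [291. 243.] [ 0.5098 -0.2003  0.    ]
side dial_axis 0.87 [282. 208.] [ 0.5298 -0.2013  0.085 ]
side zero_stop 0.65 [300. 239.] [ 0.489 -0.213  0.   ]
side set_button_top 0.55 [359. 229.] [ 0.3732 -0.1797  0.05  ]
side mark_five 0.86 [246. 222.] [ 0.6043 -0.2168  0.041 ]
side grease_tin 0.58 [264. 197.] [ 0.5708 -0.3913  0.    ]
side spanner_13 0.58 [310. 283.] [ 0.4783 -0.0725  0.    ]
side bolt_m16 0.76 [218. 259.] [ 0.6587 -0.146   0.    ]
side nut_m24 0.8 [359. 230.] [ 0.3568 -0.2475  0.    ]
[ 0.14216003 -0.55716471  0.26071965] [ 3.11708947e+00  3.91389062e-01 -2.52565388e-05] 1.1 [-0.34851393 -0.28546314  0.09781619]
```

View pics/top0.png

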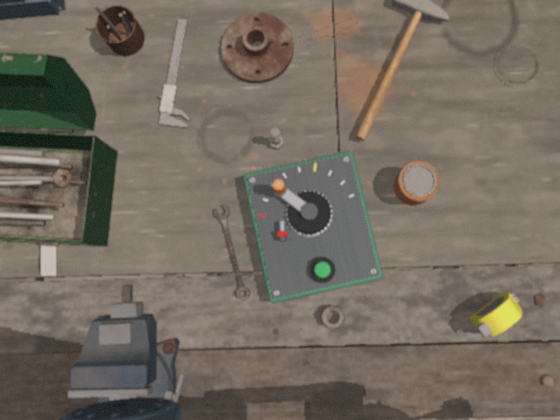

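View pics/side0.png

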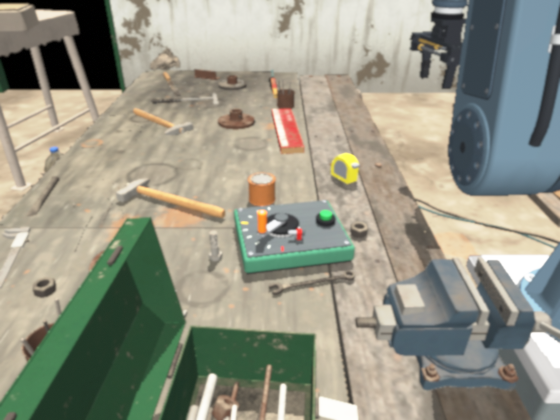

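The top view shows the box, yawed about 12°, with the handle at (279,185), the red stop at (282,233) and the button at (322,270). In the side view the handle is at (262,220) and the button at (326,216). I'll fit the box from its outline before moving.

```bash
cat > fit.py <<'E'
from h import *
from scipy.optimize import least_squares
obs=[]
cams={}
loc=lambda x,y,z:np.array([x,y,z])
P={"dial_axis":loc(.02,0,.085),"mark_five":loc(.02+.078*np.cos(np.radians(-20)),.078*np.sin(np.radians(-20)),.041),"selector":loc(0,0,0)}
def W(p,q):
    c,s=np.cos(p[2]),np.sin(p[2]); return np.array([p[0]+c*q[0]-s*q[1],p[1]+s*q[0]+c*q[1],q[2]])
def box_from_top(c):
    m=vision.trace("top","selector")[0]["pixels"].astype(np.uint8)
    # include the dial etc. by hull
    pts=np.vstack([k.reshape(-1,2) for k in cv2.findContours(m,cv2.RETR_EXTERNAL,cv2.CHAIN_APPROX_NONE)[0]])
    w=np.array([atz(c,u,.041)[:2] for u in cv2.convexHull(pts).reshape(-1,2)])*1000
    return cv2.minAreaRect(w.astype(np.float32))
E
python3 - <<'E'
from fit import *
c=vision.camera("top")
print("rect",box_from_top(c))
cs=vision.camera("side")
for cam,cc in(("top",c),("side",cs)):
    for n in("handle",):
        for f in (vision.look_for,vision.mark_of):
            r=f(cam,n); print(cam,n,[(round(k["conf"],2),np.round(k["location"],1),np.round(atz(cc,k["location"],.085),4)) for k in r[:3]])
    for n in("dial_axis","mark_five","selector"):
        r=vision.mark_of(cam,n)
        if r and r[0]["conf"]>.5: obs.append((cc,P[n],np.array(r[0]["location"])))
    img=cv2.cvtColor(cc["image"],cv2.COLOR_BGR2HSV)
# orange/green blobs
    for nm,lo,hi in(("orange",(8,170,150),(18,255,255)),("green",(55,150,80),(80,255,255))):
        m=cv2.inRange(img,lo,hi);k,_,st,ce=cv2.connectedComponentsWithStats(m)
        print(cam,nm,[(st[i,4],np.round(ce[i],1),np.round(atz(cc,ce[i],.105 if nm=="orange" else .05),4)) for i in range(1,k) if st[i,4]>25][:6])
f=lambda p:np.concatenate([proj(a,W(p,q))-u for a,q,u in obs])
s=least_squares(f,[.51,-.205,.2],loss="soft_l1");print(s.x,np.round(s.fun,1),len(obs))
print("axis",W(s.x,P["dial_axis"]),"button",W(s.x,loc(-.075,0,.05)))
E
```

```text
rect ((511.82598876953125, -204.1561279296875), (219.74139404296875, 189.66421508789062), 10.678452491760254)
top handle [(0.96, array([305.8, 212.3]), array([ 0.5279, -0.1961,  0.085 ])), (0.32, array([415. , 184.1]), array([ 0.5666, -0.3681,  0.085 ]))]
top handle [(0.85, array([277.6, 186.2]), array([ 0.5709, -0.153 ,  0.085 ])), (0.19, array([281.1, 231.7]), array([ 0.4987, -0.1566,  0.085 ]))]
top orange []
top green []
side handle [(0.68, array([274.9, 218.1]), array([ 0.544 , -0.1652,  0.085 ]))]
side handle [(0.69, array([262.5, 219.5]), array([ 0.5682, -0.1601,  0.085 ]))]
side orange [(np.int32(122), array([261.9, 222.5]), array([ 0.5679, -0.1192,  0.105 ]))]
side green [(np.int32(78), array([325.3, 215.6]), array([ 0.4372, -0.2291,  0.05  ]))]
[ 0.51490783 -0.20586406  0.21648471] [ 2.8 -1.   0.1 -4.3 -0.5  0.6  1.4  0.2 -0.1  0.7  1.2  1.1] 6
axis [ 0.534441   -0.20156811  0.085     ] button [ 0.44165844 -0.22197389  0.05      ]
```

```bash
python3 -m pendant '[[50,0,0,0,0,0,1],[50,0,0,0,0,0,1],[50,0,0,0,0,0,1],[50,0,0,0,0,0,1],[50,-40,0,0,0,0,1],[50,-50,0,0,0,0,1],[50,-50,0,0,0,0,1],[50,-50,0,0,0,0,1],[50,-50,0,0,0,0,1],[10,-20,0,0,0,0,1],[0,0,0,0,0,0,1]]'; python3 - <<'E'
from h import *
c=vision.camera("wrist"); cv2.imwrite("pics/w0.png",c["image"])
s=status.observe();print(s["position"],s["tcp_rot"],s["time_s"])
E
```

```text
time_s: 2.85
position: [0.4739, -0.2709, 0.2608]
tcp_rot: [-3.116, -0.398, -0.0]
wrist_force: [0.1, -0.2, 0.2]
grip_width: 0.088
gripper_force: 0.0
[ 0.47339632 -0.27273421  0.26088993] [3.11615427e+00 3.95972583e-01 1.66540963e-04] 2.9
```

View pics/w0.png

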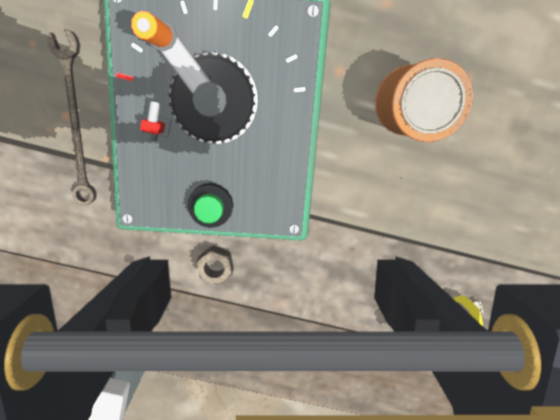

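```bash
python3 - <<'E'
from h import *
c=vision.camera("wrist")
o,d=ray(c,(280,210));print("cam",o,d)
for n,z in(("dial_axis",.085),("handle",.085),("mark_five",.041),("set_button_top",.05),("zero_stop",0),("selector",0)):
    r=vision.mark_of("wrist",n);print(n,[(round(k["conf"],2),np.round(k["location"]),np.round(atz(c,k["location"],z),4)) for k in r[:2]])
E
```

```text
cam [ 0.54590536 -0.25434962  0.38427374] [-0.2723423  -0.09007283 -0.95819719]
dial_axis [(0.89, array([200.,  98.]), array([ 0.5321, -0.2005,  0.085 ]))]
handle [(0.61, array([151.,  28.]), array([ 0.5709, -0.1564,  0.085 ])), (0.32, array([204., 211.]), array([ 0.4439, -0.222 ,  0.085 ]))]
mark_five [(0.81, array([243.,   9.]), array([ 0.6076, -0.2133,  0.041 ]))]
set_button_top [(0.93, array([203., 212.]), array([ 0.4307, -0.2171,  0.05  ]))]
zero_stop [(0.94, array([153., 126.]), array([ 0.49  , -0.1447,  0.    ]))]
selector [(0.9, array([216., 120.]), array([ 0.5112, -0.2046,  0.    ]))]
```

The wrist view agrees with the box fit: axis about (.532,-.2007), yaw about 10.6°, handle at click 2 about (.570,-.154). I'll turn the tool about 75° so the jaws close along the push direction at the stop.

```bash
cat > go.py <<'E'
# shift (tool mm) from the current TCP to a world target
import sys
from h import *
from scipy.spatial.transform import Rotation as Ro
s=status.observe();R=Ro.from_rotvec(s["tcp_rot"]).as_matrix();p=np.array(s["position"])
A=np.array([.532,-.2007]);a=np.arctan2(*(p[:2]-A)[::-1])
r=np.hypot(*(p[:2]-A));t=np.array([np.sin(a),-np.cos(a),0])
print("t",s["time_s"],"p",p.round(4),"yaw",np.degrees(np.arctan2(R[1,0],R[0,0])).round(2),"click",((90.6-np.degrees(a))/20).round(2),"r",r.round(4),"F",np.round(s["wrist_force"],1),"Ftan(cw)",(t@s["wrist_force"]).round(1),"w",round(s["grip_width"],4),"grip",s["gripper_force"])
for arg in sys.argv[1:]:
    v=[float(x) for x in arg.split(",")]
    if len(v)==2: # click, z
        b=np.radians(90.6-20*v[0]); v=[A[0]+.06*np.cos(b),A[1]+.06*np.sin(b),v[1]]
    print(arg,"->",np.round(R.T@(np.array(v)-p)*1000,1)); p=np.array(v)
E
python3 -m pendant '[[0,0,0,0,0,-8.4,1],[0,0,0,0,0,-8.4,1],[0,0,0,0,0,-8.4,1],[0,0,0,0,0,-8.4,1],[0,0,0,0,0,-8.4,1],[0,0,0,0,0,-8.4,1],[0,0,0,0,0,-8.4,1],[0,0,0,0,0,-8.4,1],[0,0,0,0,0,-8.4,1],[0,0,0,0,0,0,0.6]]'; python3 go.py 2,.16 2,.099
```

```text
time_s: 4.25
position: [0.4726, -0.2746, 0.2606]
tcp_rot: [-2.223, -2.22, 0.0]
wrist_force: [-0.3, 0.5, -0.1]
grip_width: 0.082
gripper_force: 0.0
t 4.25 p [ 0.4726 -0.2746  0.2606] yaw 89.92 click 10.97 r 0.0948 F [-0.3  0.5 -0.1] Ftan(cw) 0.6 w 0.082 grip 0.0
2,.16 -> [120.4  97.3 100.6]
2,.099 -> [-0.  0. 61.]
```

```bash
python3 -m pendant '[[40,32,0,0,0,0,0.6],[40,33,20,0,0,0,0.6],[40,32,40,0,0,0,0.6],[0,0,40,0,0,0,0.6],[0,0,0,0,0,0,0.6],[0,0,0,0,0,0,0.6]]'; python3 - <<'E'
from h import *
c=vision.camera("wrist"); cv2.imwrite("pics/w1.png",c["image"])
r=vision.mark_of("wrist","handle");print([(round(k["conf"],2),np.round(k["location"]),np.round(atz(c,k["location"],.085),4)) for k in r[:2]])
E
python3 go.py 2,.099
```

```text
time_s: 4.85
position: [0.5581, -0.1686, 0.1718]
tcp_rot: [-2.225, -2.215, 0.001]
wrist_force: [-0.3, 0.1, 0.4]
grip_width: 0.0528
gripper_force: 0.0
[(0.85, array([292., 206.]), array([ 0.5697, -0.1546,  0.085 ]))]
t 4.95 p [ 0.5594 -0.1698  0.1742] yaw 89.76 click 2.11 r 0.0413 F [-0.1  0.8  0.6] Ftan(cw) -0.6 w 0.0528 grip 0.0
2,.099 -> [15.6 10.4 75.2]
```

View pics/w1.png

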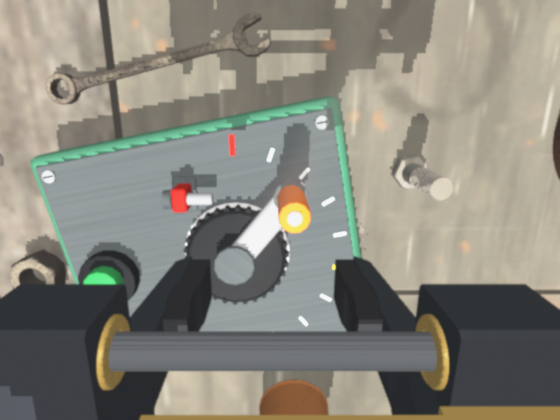

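The handle is at (294,217), between the jaws, and points at the third mark (click 2). I'll go down and pinch it.

```bash
python3 -m pendant '[[15,10,0,0,0,0,0.6],[0,0,25,0,0,0,0.6],[0,0,25,0,0,0,0.6],[0,0,25,0,0,0,0.6],[0,0,0,0,0,0,0.6],[0,0,0,0,0,0,0.6]]'; python3 go.py 2,.099
```

```text
time_s: 5.55
position: [0.5694, -0.1545, 0.0989]
tcp_rot: [2.224, 2.217, 0.001]
wrist_force: [0.1, 0.0, 0.0]
grip_width: 0.0532
gripper_force: 0.0
t 5.55 p [ 0.5694 -0.1545  0.0989] yaw 89.82 click 1.98 r 0.0594 F [0.1 0.  0. ] Ftan(cw) 0.1 w 0.0532 grip 0.0
2,.099 -> [ 0.1  0.7 -0.1]
```

```bash
python3 -m pendant '[[0,0,0,0,0,0,0.15],[0,0,0,0,0,0,0.15],[0,0,0,0,0,0,0.15],[0,0,0,0,0,0,0.15],[0,0,0,0,0,0,0.15],[0,0,0,0,0,0,0.15]]'; python3 go.py 1.75,.099 1.5,.099 1.25,.099 1,.099 .75,.099 .5,.099 .25,.099 0,.099
```

```text
time_s: 6.15
position: [0.5694, -0.1534, 0.0975]
tcp_rot: [2.222, 2.219, 0.001]
wrist_force: [2.5, -0.2, 1.4]
grip_width: 0.017
gripper_force: 30.0
t 6.15 p [ 0.5694 -0.1534  0.0975] yaw 89.91 click 1.95 r 0.0603 F [ 2.5 -0.2  1.4] Ftan(cw) 2.1 w 0.017 grip 30.000091590027296
1.75,.099 -> [ 2.2 -3.5 -1.5]
1.5,.099 -> [ 2.8 -4.4 -0. ]
1.25,.099 -> [ 2.4 -4.7 -0. ]
1,.099 -> [ 1.9 -4.9 -0. ]
.75,.099 -> [ 1.5 -5.  -0. ]
.5,.099 -> [ 1.1 -5.1 -0. ]
.25,.099 -> [ 0.6 -5.2 -0. ]
0,.099 -> [ 0.2 -5.2 -0. ]
```

```bash
python3 -m pendant '[[3.1,-4.2,0,0,0,0,0.15],[2.8,-4.4,0,0,0,0,0.15],[2.4,-4.7,0,0,0,0,0.15],[1.9,-4.9,0,0,0,0,0.15],[0,0,0,0,0,0,0.15],[0,0,0,0,0,0,0.15]]'; python3 go.py; python3 -m pendant '[[1.5,-5,0,0,0,0,0.15],[1.1,-5.1,0,0,0,0,0.15],[0.6,-5.2,0,0,0,0,0.15],[0.2,-5.2,0,0,0,0,0.15],[0,0,0,0,0,0,0.15],[0,0,0,0,0,0,0.15]]'; python3 go.py
```

```text
time_s: 6.75
position: [0.5508, -0.1432, 0.0974]
tcp_rot: [2.223, 2.219, 0.001]
wrist_force: [3.5, -1.3, 3.7]
grip_width: 0.0168
gripper_force: 30.0
t 6.75 p [ 0.5508 -0.1432  0.0974] yaw 89.9 click 0.94 r 0.0605 F [ 3.5 -1.3  3.7] Ftan(cw) 3.7 w 0.0168 grip 30.000486466778966
time_s: 7.35
position: [0.5302, -0.1401, 0.0973]
tcp_rot: [2.223, 2.219, 0.0]
wrist_force: [3.7, -1.1, 4.0]
grip_width: 0.0171
gripper_force: 30.0
t 7.35 p [ 0.5302 -0.1401  0.0973] yaw 89.9 click -0.06 r 0.0607 F [ 3.7 -1.1  4. ] Ftan(cw) 3.6 w 0.0171 grip 30.000809031982953
```

```bash
for i in 1 2; do python3 -m pendant '[[0,-1,0,0,0,0,0.15],[0,0,0,0,0,0,0.15]]' >/dev/null; python3 go.py; done
```

```text
t 7.55 p [ 0.5298 -0.14    0.0973] yaw 89.9 click -0.07 r 0.0607 F [ 6.6 -2.3  3.1] Ftan(cw) 6.5 w 0.0172 grip 30.00046653094614
t 7.75 p [ 0.5291 -0.1401  0.0974] yaw 89.91 click -0.11 r 0.0607 F [ 5.8 -2.4  2.2] Ftan(cw) 5.7 w 0.0171 grip 30.000461732415715
```

```bash
for i in 1 2; do python3 -m pendant '[[0,-1,0,0,0,0,0.15],[0,0,0,0,0,0,0.15]]' >/dev/null; python3 go.py; done
```

```text
t 7.95 p [ 0.528  -0.1401  0.0974] yaw 89.91 click -0.16 r 0.0607 F [ 5.6 -2.5  3.2] Ftan(cw) 5.4 w 0.0172 grip 30.00048094563681
t 8.15 p [ 0.5269 -0.1402  0.0974] yaw 89.91 click -0.21 r 0.0607 F [ 5.9 -2.5  2.2] Ftan(cw) 5.7 w 0.0171 grip 30.00057902727349
```

```bash
python3 -m pendant '[[0,-1,0,0,0,0,0.15],[0,0,0,0,0,0,0.15]]' >/dev/null; python3 go.py
```

```text
t 8.35 p [ 0.5263 -0.1403  0.0974] yaw 89.9 click -0.24 r 0.0607 F [ 7.8 -2.4  1.5] Ftan(cw) 7.6 w 0.0169 grip 30.000180669521797
```

```bash
python3 -m pendant '[[0,-0.6,0,0,0,0,0.15],[0,0,0,0,0,0,0.15]]' >/dev/null; python3 go.py
```

```text
t 8.55 p [ 0.5261 -0.1403  0.0975] yaw 89.9 click -0.25 r 0.0607 F [ 9.4 -3.  -0.8] Ftan(cw) 9.0 w 0.0169 grip 29.999933138933557
```

Contact with the stop. I'll raise the push to about 12 N.

```bash
python3 -m pendant '[[0,-0.5,0,0,0,0,0.15],[0,0,0,0,0,0,0.15]]' >/dev/null; python3 go.py;  python3 -m pendant '[[0,-0.4,0,0,0,0,0.15],[0,0,0,0,0,0,0.15]]' >/dev/null; python3 go.py
```

```text
t 8.75 p [ 0.526  -0.1403  0.0975] yaw 89.89 click -0.25 r 0.0607 F [11.  -1.7 -1.8] Ftan(cw) 10.7 w 0.017 grip 29.999760938476356
t 8.95 p [ 0.5258 -0.1403  0.0975] yaw 89.89 click -0.26 r 0.0607 F [12.7 -1.4 -2.3] Ftan(cw) 12.5 w 0.0168 grip 29.999628710502293
```

```bash
python3 -m pendant '[[0,0,0,0,0,0,0.15],[0,0,0,0,0,0,0.15],[0,0,0,0,0,0,0.15],[0,0,0,0,0,0,0.15],[0,0,0,0,0,0,0.15],[0,0,0,0,0,0,0.15]]'>/dev/null; python3 go.py; python3 -m pendant '[[0,0,0,0,0,0,0.15],[0,0,0,0,0,0,0.15],[0,0,0,0,0,0,0.15],[0,0,0,0,0,0,0.15]]'>/dev/null; python3 go.py
python3 -c "
import numpy as np
b=np.radians(90.6-20*np.arange(0,5.01,1/3));x=60*np.cos(b);y=60*np.sin(b)
print(np.c_[np.diff(y),np.diff(x)].round(1).tolist())"
```

```text
t 9.55 p [ 0.5259 -0.1403  0.0975] yaw 89.89 click -0.26 r 0.0607 F [12.1 -2.  -2.4] Ftan(cw) 11.8 w 0.0167 grip 29.999658485030523
t 9.95 p [ 0.5259 -0.1403  0.0975] yaw 89.9 click -0.26 r 0.0607 F [12.2 -2.1 -3.1] Ftan(cw) 11.9 w 0.0174 grip 29.999600027367705
[[-0.3, 7.0], [-1.1, 6.9], [-1.9, 6.7], [-2.7, 6.4], [-3.4, 6.1], [-4.1, 5.6], [-4.7, 5.1], [-5.3, 4.5], [-5.8, 3.9], [-6.2, 3.2], [-6.5, 2.5], [-6.8, 1.7], [-6.9, 0.9], [-7.0, 0.1], [-6.9, -0.7]]
```

```bash
python3 -m pendant '[[0,3.5,0,0,0,0,0.15],[0,3,0,0,0,0,0.15],[-0.3,7,0,0,0,0,0.15],[-1.1,6.9,0,0,0,0,0.15],[-1.9,6.7,0,0,0,0,0.15],[0,0,0,0,0,0,0.15],[-2.7,6.4,0,0,0,0,0.15],[-3.4,6.1,0,0,0,0,0.15],[-4.1,5.6,0,0,0,0,0.15],[0,0,0,0,0,0,0.15],[0,0,0,0,0,0,0.15]]' >/dev/null; python3 go.py
python3 -m pendant '[[-4.7,5.1,0,0,0,0,0.15],[-5.3,4.5,0,0,0,0,0.15],[-5.8,3.9,0,0,0,0,0.15],[0,0,0,0,0,0,0.15],[-6.2,3.2,0,0,0,0,0.15],[-6.5,2.5,0,0,0,0,0.15],[-6.8,1.7,0,0,0,0,0.15],[0,0,0,0,0,0,0.15],[0,0,0,0,0,0,0.15]]'>/dev/null; python3 go.py 4,.099 5,.099
```

```text
t 11.05 p [ 0.5693 -0.1533  0.0973] yaw 89.91 click 1.94 r 0.0603 F [ 5.6 -0.3  6.4] Ftan(cw) 4.6 w 0.0171 grip 30.000865399961185
t 11.95 p [ 0.5906 -0.1886  0.0974] yaw 89.91 click 3.95 r 0.0598 F [ 6.4 -0.5  3.5] Ftan(cw) 1.7 w 0.017 grip 30.000599268096266
4,.099 -> [-1.   0.4 -1.6]
5,.099 -> [-20.8   0.3   0. ]
```

```bash
python3 -m pendant '[[-5,0.9,0,0,0,0,0.15],[-5,0.3,0,0,0,0,0.15],[-5,-0.1,0,0,0,0,0.15],[-5.5,-0.5,0,0,0,0,0.15],[0,0,0,0,0,0,0.15],[0,0,0,0,0,0,0.15]]'>/dev/null; python3 go.py 5,.099
```

```text
t 12.55 p [ 0.5909 -0.2095  0.0974] yaw 89.9 click 4.96 r 0.0596 F [ 5.2 -2.7  3.2] Ftan(cw) 1.9 w 0.0168 grip 30.00063163424784
5,.099 -> [-1.   0.3 -1.6]
```

```bash
python3 -m pendant '[[0,0,0,0,0,0,0.6],[0,0,0,0,0,0,0.6],[0,0,0,0,0,0,0.6],[0,0,0,0,0,0,0.6],[0,0,-10,0,0,0,0.6],[0,0,-30,0,0,0,0.6],[0,0,-40,0,0,0,0.6],[0,0,-20,0,0,0,0.6],[0,0,0,0,0,0,0.6],[0,0,0,0,0,0,0.6]]'; python3 - <<'E'
from h import *
for cam in("top","wrist"):
    c=vision.camera(cam); cv2.imwrite(f"pics/{cam}5.png",c["image"])
    for n,z in(("handle",.085),("set_button_top",.05),("mark_five",.041)):
        r=vision.mark_of(cam,n);print(cam,n,[(round(k["conf"],2),np.round(k["location"]),np.round(atz(c,k["location"],z),4)) for k in r[:1]])
E
python3 go.py .438,-.218,.12
```

```text
time_s: 13.55
position: [0.5899, -0.209, 0.1972]
tcp_rot: [2.223, 2.219, 0.0]
wrist_force: [0.1, 0.5, -0.2]
grip_width: 0.0533
gripper_force: 0.0
top handle [(0.43, array([308., 210.]), array([ 0.5308, -0.1995,  0.085 ]))]
top set_button_top [(0.48, array([323., 270.]), array([ 0.4389, -0.2208,  0.05  ]))]
top mark_five []
wrist handle [(0.82, array([274., 220.]), array([ 0.5901, -0.2101,  0.085 ]))]
wrist set_button_top [(0.68, array([ 60., 226.]), array([ 0.4287, -0.2261,  0.05  ]))]
wrist mark_five []
t 13.95 p [ 0.5897 -0.2089  0.1961] yaw 89.91 click 4.93 r 0.0583 F [0.  0.3 0.1] Ftan(cw) -0.3 w 0.0527 grip 0.0
.438,-.218,.12 -> [  -9.4 -151.6   76.3]
```

View pics/wrist5.png

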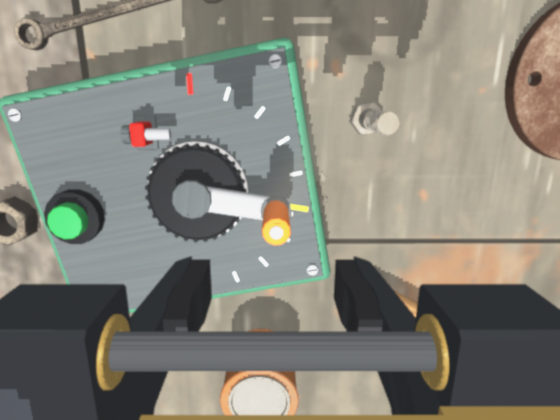

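The white tip points at the yellow mark (300,208). The handle is at (276,228), measured as click 4.99, and is free. Next I'll move over the button with the jaws shut.

```bash
python3 -m pendant '[[-2,-38,0,0,0,0,0],[-3,-38,0,0,0,0,0],[-2,-38,0,0,0,0,0],[-2,-38,0,0,0,0,0],[0,0,30,0,0,0,0],[0,0,30,0,0,0,0],[0,0,30,0,0,0,0],[0,0,0,0,0,0,0],[0,0,0,0,0,0,0],[0,0,0,0,0,0,0]]'; python3 - <<'E'
from h import *
c=vision.camera("wrist")
for n in("set_button_top",):
    for z in(.05,.06):
        r=vision.mark_of("wrist",n);print([(round(k["conf"],2),np.round(k["location"]),np.round(atz(c,k["location"],z),4)) for k in r[:2]])
c=vision.camera("side");cv2.imwrite("pics/s6.png",c["image"][120:300,180:460])
E
python3 go.py .438,-.218,.08
```

```text
time_s: 14.95
position: [0.439, -0.2185, 0.1085]
tcp_rot: [2.221, 2.218, 0.0]
wrist_force: [-0.1, -0.8, 0.5]
grip_width: 0.0005
gripper_force: 0.0
[(0.77, array([269., 261.]), array([ 0.4379, -0.2266,  0.05  ]))]
[(0.77, array([269., 261.]), array([ 0.438 , -0.2221,  0.06  ]))]
t 15.15 p [ 0.4387 -0.2183  0.1082] yaw 89.92 click 12.99 r 0.0949 F [ 0.2 -1.   0.1] Ftan(cw) -1.0 w 0.0005 grip 0.0
.438,-.218,.08 -> [ 0.4 -0.8 28.2]
```

```bash
python3 -m pendant '[[0,0,4,0,0,0,0],[0,0,4,0,0,0,0],[0,0,0,0,0,0,0]]' | grep -E "posi|wrist"; python3 -m pendant '[[0,0,4,0,0,0,0],[0,0,0,0,0,0,0]]' | grep -E "posi|wrist"; python3 -m pendant '[[0,0,3,0,0,0,0],[0,0,0,0,0,0,0]]' | grep -E "posi|wrist"
```

```text
position: [0.4376, -0.2175, 0.0983]
wrist_force: [0.5, -0.6, -0.8]
position: [0.4377, -0.2176, 0.0943]
wrist_force: [-1.3, -0.7, -0.1]
position: [0.4378, -0.2177, 0.0916]
wrist_force: [-0.1, 0.3, 0.1]
```

```bash
for i in 1 2; do python3 -m pendant '[[0,0,3,0,0,0,0],[0,0,0,0,0,0,0]]' | grep -E "posi|wrist"; done; for i in 1 2; do python3 -m pendant '[[0,0,2,0,0,0,0],[0,0,0,0,0,0,0]]' | grep -E "posi|wrist"; done
```

```text
position: [0.4378, -0.2177, 0.0886]
wrist_force: [0.0, 0.2, 0.5]
position: [0.4378, -0.2176, 0.0856]
wrist_force: [-0.3, 0.4, -0.6]
position: [0.438, -0.2178, 0.084]
wrist_force: [-2.1, 0.7, 3.2]
position: [0.4381, -0.2178, 0.082]
wrist_force: [-1.1, 1.6, 4.2]
```

```bash
for i in 1 2; do python3 -m pendant '[[0,0,1.5,0,0,0,0],[0,0,0,0,0,0,0]]' | grep -E "posi|wrist"; done
```

```text
position: [0.4381, -0.2178, 0.0805]
wrist_force: [-1.7, 1.8, 4.8]
position: [0.4381, -0.2179, 0.0794]
wrist_force: [-2.3, 2.0, 8.6]
```

```bash
python3 -m pendant '[[0,0,1,0,0,0,0],[0,0,0,0,0,0,0],[0,0,0,0,0,0,0]]' | grep -E "posi|wrist"; python3 -m pendant '[[0,0,-3,0,0,0,0],[0,0,-5,0,0,0,0],[0,0,-20,0,0,0,0],[0,0,-40,0,0,0,0],[0,0,-40,0,0,0,0],[0,0,-20,0,0,0,0],[-40,-30,0,0,0,0,0],[-40,0,0,0,0,0,0],[0,0,0,0,0,0,0],[0,0,0,0,0,0,0]]' | grep -E "posi|wrist|time"; python3 - <<'E'
from h import *
c=vision.camera("top");cv2.imwrite("pics/t7.png",cv2.resize(c["image"][110:340,190:450],None,fx=2.3,fy=2.3))
for n in("grease_tin","spanner_13","bolt_m16","nut_m24","handle"):
    r=vision.mark_of("top",n);print(n,[np.round(atz(c,k["location"],.085 if n=="handle" else 0),4) for k in r[:1]])
E
```

```text
position: [0.4382, -0.2179, 0.0792]
wrist_force: [-5.9, 4.4, 17.4]
time_s: 18.35
position: [0.4075, -0.2981, 0.2055]
wrist_force: [-0.3, 1.6, 0.5]
grease_tin [array([ 0.573 , -0.3828,  0.    ])]
spanner_13 [array([ 0.4737, -0.0711,  0.    ])]
bolt_m16 [array([ 0.6667, -0.1418,  0.    ])]
nut_m24 [array([ 0.3645, -0.235 ,  0.    ])]
handle [array([ 0.5921, -0.2066,  0.085 ])]
```

View pics/t7.png

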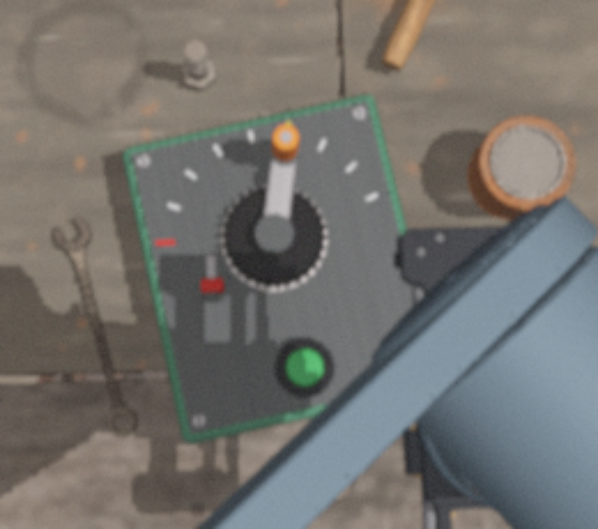

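The crop shows the lever on the fifth mark (285,140), the button out (304,367) and the bystanders still in place. The arm is clear of everything, so I'll hand in.

```bash
python3 -c "
from workcell import sign_off
print(sign_off())"
```

```text
the job is handed in; nothing more can be done
None
```

The job is handed in, with no verdict returned: I held the lever on the zero stop at about 12 N for about a second, turned it to click five (measured 4.99) and let go, then pressed the button to its bottom at about 17 N, and it came back out; nothing around the box was moved.

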